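# Release a glued box from the cam press

### The job

The glue has set: release the wooden box from the cam press. With the fingertips push the cam lever round until it meets its other stop, so that the cam's low side faces the sliding jaw, and only then push the jaw away from the box, all the way up against the cam. Do not lift anything: leave the box standing in its place in the press, and everything else on the bench where it is.

Things in the scene. Friction and masses are not known exactly. Their poses are not given: they have to be found in the camera images.
- press: Wooden cam press (gluing jig), fixed to the bench. Frame: z up, +y from the fixed fence to the cam (the way the jaw opens), -x roughly to the robot. Origin at bench height on the slide's centre line, below the end of the jaw's wear plate when clamped. Plywood base 18 mm thick, x -120..120, y -265..135 mm. Guide strips of the slide: |x| 44..75, y -108..-2, top z 40 mm.
- fence_edge (a point): Middle of the top edge of the fixed fence's inner face (press x 0, y -224, z 103 mm). Upright plywood plate with cork face, 170 mm wide along x, 21 mm thick.
- stop_pin (a point): Top centre of the steel pin that stops the lever when the cam is released (press x -67, y 30, z 68 mm), 10 mm thick. A like pin at press x 20, y 91 mm stops it the other way.
- cam_pivot (a point): Point on the cam's vertical pivot axis (press x 0, y 54 mm) at the height of the lever bar's centre, 60 mm above the bench. Does not move. The hub there is 30 mm across, top of its nut at 78 mm.
- cam (a joint): Angle of cam and lever about the vertical pivot, rad, growing anticlockwise from above. 0: nose at the jaw (high point, clamped), lever along the press's +y. The lever swings to the -x side; from 1.45 on the low side faces the jaw; end stop at 1.75. Starts within 0.15 of 0 (other stop -0.2). Turns stiffly, about 3 N of push near the knob, and stays where left.
- cam_nose (a point): Tip of the nose of the cam, turns with it, 54 mm from the pivot axis, 37 mm above the bench. The cam is a pear-shaped dark wood plate 18 mm thick (28 to 46 mm above the bench); its round low side is 24 mm from the pivot axis.
- lever_knob (a point): Centre of the black ball knob (30 mm diameter) at the lever's end, 130 mm from the pivot axis, 60 mm above the bench; turns with the cam. The lever is a straight round steel bar 14 mm thick from hub to knob, underside 53 mm above the bench (35 mm above the base board), free to push from either side.
- jaw (a joint): Travel of the sliding jaw along the press's +y, m. 0: at the craft box (start). With the cam's nose facing it, it cannot move; with the low side facing it, it can be pushed 0.030 until its wear plate meets the cam. Needs about 3 N, stays where left.
- jaw_edge (a point): Middle of the top edge of the jaw's clamping face, moves with the jaw; 103 mm above the bench, press x 0, y -113 mm at jaw 0. The face is upright, looks to the press's -y, is 150 mm wide (x -75..75) and rises 35 mm above the top of the box, so it can be pushed there. Jaw plate 21 mm thick; two ribs and the slide's foot are behind it.
- craft_box: Closed pine box in the press between fence and jaw, 160 (x) x 110 (y) x 50 (z) mm, about 350 g, loose, standing on the base board, its top 68 mm above the bench. Origin: centre of its underside; axes as the press's.
- glue_bottle: closed white plastic glue bottle, 56 mm across, 150 mm tall, standing on the bench on the robot's side of the press, near its fence end. Origin: centre of its underside.
- wood_bowl: turned wooden bowl, 90 mm across the rim, 40 mm tall, standing on the bench on the robot's side of the press, outside the lever's swing. Origin: centre of its underside.
- bamboo_ring: flat bamboo ring, 80 mm outside, 64 mm inside, 30 mm tall, lying on the bench along the far side of the press. Origin: centre of its underside.
- mallet: wooden mallet lying on the bench past the lever end of the press, 263 mm long along its own x; head (56 x 110 x 56 mm) at its +x end, round handle 24 mm thick at its -x end. Origin: 95 mm from the middle of the head along the handle, at bench height.
- spare_caul: small dark hardwood block 22 x 60 x 15 mm lying on the base board beyond the cam (press frame about x +100 mm, y +40 mm). Origin: centre of its underside.
- glue_brush: flat glue brush with a wooden handle, 170 mm long along its own x, 20 mm thick, lying on the bench on the robot's side of the press. Origin: its middle, at bench height.
- crate: small slatted wooden crate, 140 x 110 x 75 mm, standing on the bench off the fence end of the press. Origin: centre of its underside.
There are look-alikes about, which are no part of the job. What is shaped like the craft_box but orange or red is not meant.

How it is judged:
On the way, in this order (a step that is already met when the one before it is completed fails the run):
1. the cam is turned to its low point while the jaw is still at the box (value of joint cam above 1.55 rad and value of joint jaw below 0.01 m), for 0.2 s.
2. the jaw is pushed up against the cam (value of joint jaw above 0.026 m and value of joint cam above 1.55 rad), for 0.2 s.
At the end, for the whole second after the job is handed in: Lever within 0.2 rad of its release stop (cam joint above 1.55), jaw within 4 mm of the cam (jaw joint above 0.026) and at rest, craft box upright within 20 mm of where it stood, every other loose thing within 25 mm of where it was (all of step 2 and velocity of joint jaw below 0.01 m/s and distance of craft_box from where it was at the start of the episode below 0.02 m and angle between craft_box's own z axis and vertical below 0.05 rad and linear speed of craft_box below 0.02 m/s and distance of each of glue_bottle, wood_bowl, bamboo_ring, mallet, spare_caul, glue_brush, crate from where it was at the start of the episode below 0.025 m); the robot touches nothing.
It fails at once if the jaw is forced back before the cam is at its low point (value of joint jaw above 0.01 m and value of joint cam below 1.4 rad).
It fails at once if the craft box is lifted or tipped (z of craft_box in the frame of press above 0.028 m or angle between craft_box's own z axis and vertical above 0.15 rad).
It fails at once if another thing on the bench is pushed away, lifted or carried (distance of any of glue_bottle, wood_bowl, bamboo_ring, mallet, spare_caul, glue_brush, crate from where it was at the start of the episode above 0.025 m or height (world z) of any of glue_bottle, wood_bowl, bamboo_ring, mallet, glue_brush, crate above 0.015 m or height (world z) of spare_caul above 0.033 m).
It also fails if it takes over 48 s, if anything falls off the work surface, if the arm or the gripper's body presses on something with over 40 N, if the wrist force passes 120 N, or if a joint passes its speed limit or range.

### The arm

A 6-joint arm with a two-finger parallel gripper is mounted at the origin on the work surface. World frame = base frame: x ahead of the robot, y to its left, z up, the work surface at z = 0. Lengths are in m, angles in rad, forces in N, time in s.
With the tool pointing down it reaches from about 0.35 to 0.775 m from the base axis. Payload 7.3 kg.
Tool frame: the origin (TCP) lies at the very end of the fingers, on their centre line; the grasp point (between the pads) lies 19 mm behind it (robot.hold_point_z is the distance from the TCP to the grasp point, in m); y points along the fingers, z is the direction in which the jaws open and shut, and the axes are right-handed (so a half turn about y gives the same grasp; the last joint's range is limited). The gripper opens to 92 mm and grips with 3 to 60 N. Pads are 19 mm wide; open, the fingers measure 130 mm over their backs; the gripper's body (75 mm by 190 mm) begins 47 mm behind the grasp point.
Start: joints at [-1.452, 0.342, 1.524, -0, 1.275, -0.146], TCP at [0.137, -0.507, 0.227] pointing down, gripper open.
Joint ranges: [-2.53, 2.53], [-0.77, 2.02], [0.04, 2.7], [-1, 4.14], [0.28, 2.66], [-3.11, 3.11]. Speed limits (rad/s): [2.57, 2.57, 3.14, 3.14, 3.14, 3.14].

### API

Orientations are given as [roll, pitch, yaw] about the fixed x, y, z axes, in that order (R = Rz(yaw) Ry(pitch) Rx(roll)).
In Python, from cell import robot gives the robot as it stands.
- The arm moves only by the shell command python3 -m crank 'ROWS' [OPENING] [FORCE]. ROWS is a JSON object of lists of equal length, an entry for each row: "xyz": the shift along the tool's x, y, z in cm, a list of three; "roll": the turn about the tool's y in degrees. A call has 1 to 20 rows; each row shifts and turns the commanded pose from where the row before left it, along the tool's axes as they then stand; what a row does not reach is not made up. A row lasts 1/10 s, in which the tool goes at most 50 mm and 8.59 degrees, less where a joint would pass 70% of its speed; a pose out of reach is approached as far as the arm can. A call is refused whole if a number of a shift passes 5 or a number of a turn 8.59, either way. A call with a gripper value outside its range is refused whole. OPENING is the gripper command: -1 is fully open, 1 is shut, values between are in proportion, set as the call begins (- or left out, the last holds). The fingers move at their own pace and stop on an object; FORCE is the grip in N (left out, the last holds). Time passes only in rows, so rows that do not move let the fingers close. It gives the time, the measured TCP pose, the force and the opening at its end, in the units of the state.
- robot.observe(): the state, without advancing time (a new reading comes with each control period).
- robot.read_camera(name): name is "scene" or "side" or "wrist"; returns the picture (384x512x3 uint8, red, green, blue); there is no depth.
- robot.calibration(name): a dict with "intrinsics" (3x3 intrinsics, pixels), "pose" (4x4, takes a point from camera to world coordinates). Camera axes: x right, y down, z forward; pixel columns grow to the right and rows downward; lengths in m; the calibration is good to about 2 mm. A picture is of the moment at which its call begins: read the wrist's pose just before it. calibration takes no time and is no camera call; for the wrist camera it gives the pose at the moment of the call.
- robot.hand_in(): hands the job in, once; it reports no verdict.
The state is a dict: "time": time; "qpos": joint angles; "qvel": joint speeds; "joint_efforts": joint torques, N m; "tool_pos": TCP position; "tool_rot": TCP orientation; "contact_force": force on the tool from outside, world axes, zero at the start; "torque": the same for the moment, N m; "opening": finger opening in m.
Only numpy, scipy, OpenCV 4.12 (cv2) and the standard library are available. Lean on these libraries where they do the work, as an engineer would, in place of code of your own. Each camera call takes 0.05 s, during which the arm holds its last target.

## Working session

There is one attempt and no reset: what is moved stays moved. The work goes in short steps, Python scripts to look and compute and a shell command to move; the robot and the scene stay as the last step left them, time stands still between calls to the robot, and variables do not carry over. Pictures are saved under pics/ and viewed, and the job is handed in when it is done.

```bash
mkdir -p pics; ls; python3 - <<'E'
from cell import robot
import cv2
o=robot.observe();print(o)
for n in("scene","side","wrist"):
    c=robot.calibration(n);print(n,c["intrinsics"],c["pose"])
    cv2.imwrite(f"pics/{n}0.png",robot.read_camera(n)[:,:,::-1])
E
```

```text
pics
{'time': 0.0, 'qpos': array([-1.45200499e+00,  3.42720232e-01,  1.52502593e+00, -1.04951975e-05,
        1.27540570e+00, -1.45979219e-01]), 'qvel': array([-8.22337165e-05,  4.26266997e-04, -2.24972527e-03, -1.44025165e-03,
       -6.59851925e-04,  6.91654041e-04]), 'joint_efforts': array([-1.73217118e-04, -4.31237948e+01, -2.44224787e+01,  7.18365703e-02,
        5.58960834e-02, -1.28235056e-04]), 'tool_pos': array([ 0.13736536, -0.50628132,  0.22604315]), 'tool_rot': array([-1.57234041e+00,  2.16875710e-04, -2.87681920e+00]), 'contact_force': array([ 0.34395065,  0.22018617, -0.48017258]), 'torque': array([0.00252792, 0.01579225, 0.00992858]), 'opening': 0.09197522406297325}
scene [[382.7736752    0.         251.3011175 ]
 [  0.         382.7736752  195.53515301]
 [  0.           0.           1.        ]] [[-0.83103646  0.40832647 -0.37768755  1.05165197]
 [ 0.55621045  0.61359034 -0.56047911  0.75560969]
 [ 0.00288697 -0.67585234 -0.7370314   1.13374966]
 [ 0.          0.          0.          1.        ]]
side [[350.43654385   0.         254.23400839]
 [  0.         350.43654385 187.47865679]
 [  0.           0.           1.        ]] [[-0.99502048 -0.04696659  0.08791126  0.44317743]
 [-0.09961115  0.49907845 -0.86081259  0.8522245 ]
 [-0.00344518 -0.8652831  -0.50127167  0.5920041 ]
 [ 0.          0.          0.          1.        ]]
wrist [[320.32235347   0.         253.46005083]
 [  0.         320.32235347 192.80169135]
 [  0.           0.           1.        ]] [[ 0.26209022 -0.92798021 -0.26488007  0.20786669]
 [-0.96504221 -0.25245125 -0.07044078 -0.48705611]
 [-0.00150165  0.27408229 -0.96170507  0.38321647]
 [ 0.          0.          0.          1.        ]]
```

View pics/scene0.png

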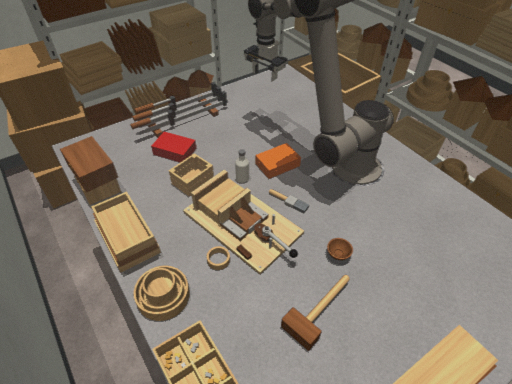

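View pics/side0.png

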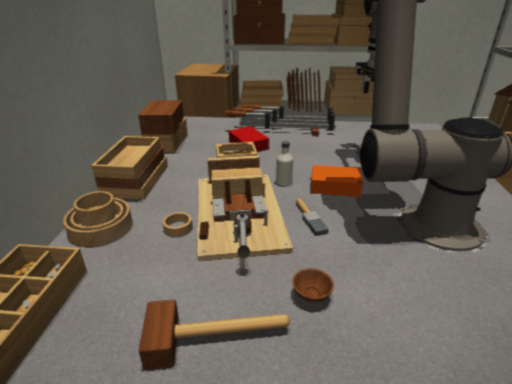

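View pics/wrist0.png

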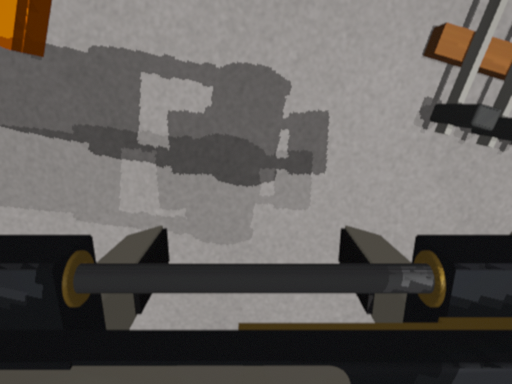

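The scene view shows the press at about (245,220), its lever knob at (293,253), the bowl at (340,250), the bottle at (242,167) and the brush at (290,201). The side view shows the knob at (243,250). Next I enlarge the press in both views.

```bash
python3 - <<'E'
import cv2
a=cv2.imread("pics/scene0.png")[145:275,165:365]
cv2.imwrite("pics/sc1.png",cv2.resize(a,None,fx=4,fy=4,interpolation=cv2.INTER_CUBIC))
a=cv2.imread("pics/side0.png")[135:270,170:370]
cv2.imwrite("pics/sd1.png",cv2.resize(a,None,fx=4,fy=4,interpolation=cv2.INTER_CUBIC))
E
```

```text
(no output)
```

View pics/sc1.png

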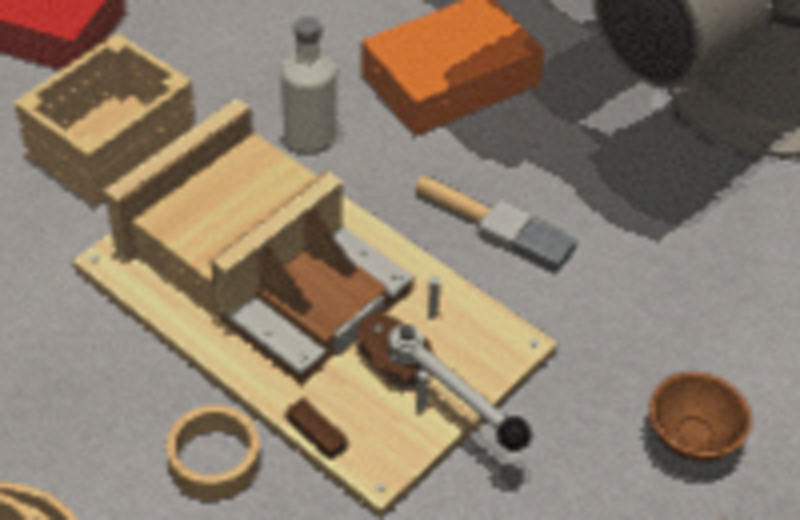

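View pics/sd1.png

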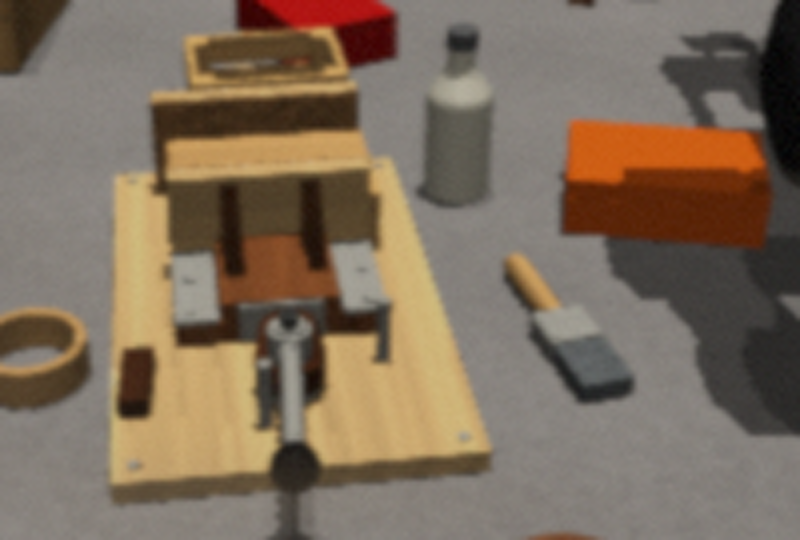

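Scene crop: base corners at about (75,262), (553,345) and (380,510), hub nut (407,333), knob (513,433), release pin top (434,283), jaw top-edge ends, and the fence. Side crop: base corners (113,178), (388,160), (490,452) and (113,485), hub (290,322), knob (295,465). I cast rays at the known heights and fit the press pose.

```bash
cat > h.py <<'E'
import numpy as np
from cell import robot
def ray(n,uv,z,C=None):
    c=C or robot.calibration(n);K,T=c["intrinsics"],c["pose"]
    d=T[:3,:3]@np.linalg.inv(K)@[uv[0],uv[1],1];o=T[:3,3]
    return o+d*(z-o[2])/d[2]
E
python3 - <<'E'
from h import *
from scipy.optimize import least_squares
S=lambda u,v:(165+(u+.5)/4-.5,145+(v+.5)/4-.5)
D=lambda u,v:(170+(u+.5)/4-.5,135+(v+.5)/4-.5)
obs=[("scene",S(75,262),(120,-265,18)),("scene",S(553,345),(-120,135,18)),("scene",S(380,510),(120,135,18)),
("scene",S(407,333),(0,54,78)),("scene",S(434,283),(-67,30,68)),("scene",S(421,376),(20,91,68)),
("side",D(113,178),(120,-265,18)),("side",D(388,160),(-120,-265,18)),("side",D(490,452),(-120,135,18)),("side",D(113,485),(120,135,18)),
("side",D(290,318),(0,54,78)),("side",D(381,302),(-67,30,68)),("side",D(263,362),(20,91,68))]
W=np.array([ray(n,uv,p[2]/1e3) for n,uv,p in obs]);P=np.array([p for *_,p in obs])/1e3
def f(q):
    c,s=np.cos(q[2]),np.sin(q[2]);R=np.array([[c,-s],[s,c]])
    return ((P[:,:2]@R.T+q[:2])-W[:,:2]).ravel()
best=min((least_squares(f,[.5,0,a],loss="soft_l1",f_scale=.003) for a in(0,1.5,3,-1.5)),key=lambda r:r.cost)
print(best.x);print((f(best.x).reshape(-1,2)*1e3).round(1))
q=best.x;np.save("press.npy",q)
c,s=np.cos(q[2]),np.sin(q[2]);R=np.array([[c,-s],[s,c]])
for n,uv in(("scene",S(513,433)),("side",D(295,465))):
    w=ray(n,uv,.06)[:2];p=R.T@(w-q[:2]);print(n,"knob",w,p,"ang",np.arctan2(-(p[0]),p[1]-.054))
for n,p in dict(pivot=(0,.054),jaw=(0,-.113),fence=(0,-.224),pin=(-.067,.03)).items(): print(n,R@p+q[:2])
for n,uv,z,cam in(("bowl",S(700,420),.04,"scene"),("brushtip",S(560,262),.02,"scene"),("brushend",S(420,185),.02,"scene"),("bottletop",S(308,30),.15,"scene"),("bottlebase",D(459,195),0,"side")):
    w=ray(cam,uv,z)[:2];print(n,w,R.T@(w-q[:2]))
for n,uv in(("mallethandle",(286,321)),("mallethead",(160,330))):
    w=ray("side",uv,.02)[:2];print(n,w,R.T@(w-q[:2]))
E
```

```text
[0.56473289 0.05508557 0.23064805]
[[ 4.2 -1.7]
 [-3.5  2.3]
 [ 0.8  2.8]
 [ 0.6 -0.8]
 [-1.3 -0.5]
 [-0.5  1.5]
 [ 1.2 -3.4]
 [-1.2 -3.8]
 [-1.6  0.7]
 [ 2.8  2.4]
 [ 1.6 -1.7]
 [-1.9 -1.3]
 [-0.1  3.3]]
scene knob [0.53041004 0.23261106] [0.00716991 0.18067083] ang -0.05654232779203721
side knob [0.53235496 0.23145434] [0.00879888 0.17910011] ang -0.07021910817790701
pivot [0.55238803 0.10765557]
jaw [ 0.59056565 -0.05492201]
fence [ 0.61594118 -0.16298256]
pin [0.4926489  0.06897436]
bowl [0.3788041  0.30143732] [-0.12468701  0.28233287]
brushtip [0.35351187 0.08418665] [-0.19897481  0.07661735]
brushend [ 0.40595844 -0.07179142] [-0.18357501 -0.08721991]
bottletop [ 0.45140152 -0.20381665] [-0.16951742 -0.22613758]
bottlebase [ 0.44664643 -0.20210822] [-0.17375603 -0.22338734]
mallethandle [0.42929192 0.38452622] [-0.05654136  0.35167951]
mallethead [0.66894174 0.42868237] [0.18685662 0.33988035]
```

Press pose: origin (0.565, 0.055), yaw 0.231, residuals of 1–4 mm. The cam is at about -0.06 rad. After a roll of 1.95° the tool x axis is press -x and the tool z axis is press -y. I go above the start point on the +x side of the lever, with the gripper shut.

```bash
python3 -m crank '{"xyz":[[0,0,0],[-2,0,-2],[-2.9,0,-2.9],[-2.9,0,-2.9],[-2.9,0,-2.9],[-2.9,0,-2.9],[-2.9,0,-2.9],[-2.9,0,-2.9],[-2.9,0,-2.9],[-2.9,0,-2.9],[-2.9,0,-2.9],[-2.9,0,-2.9],[-2.9,0,-2.9],[-2.9,0,-2.9],[-2.9,0,-2.9],[-2.9,0,-2.9],[-2.9,0,-2.9],[-2.9,0,-2.9],[-2.9,0,-2.9],[-2.9,0,-2.9]],"roll":[1.95,0,0,0,0,0,0,0,0,0,0,0,0,0,0,0,0,0,0,0]}' 1 20
cat >> h.py <<'E'
def st():
    q=np.load("press.npy");o=robot.observe();c,s=np.cos(q[2]),np.sin(q[2]);R=np.array([[c,-s],[s,c]])
    t=o["tool_pos"];p=R.T@(t[:2]-q[:2]);f=o["contact_force"]
    print("t",round(o["time"],2),"press",p.round(4),"z",round(t[2],4),"rot",o["tool_rot"].round(3),"yawerr",round(o["tool_rot"][2]-q[2]+np.pi,4),"Fpress",(R.T@f[:2]).round(1),f[2].round(1),"open",round(o["opening"],4))
E
python3 -c "from h import *;st()"
```

```text
time: 2.15
tool_pos: [0.5416, 0.1466, 0.2264]
tool_rot: [-1.571, -0.001, -2.911]
contact_force: [0.8, 0.1, -0.3]
opening: 0.0004
t 2.15 press [-0.0016  0.0943] z 0.2264 rot [-1.571e+00 -1.000e-03 -2.911e+00] yawerr 0.0004 Fpress [ 0.8 -0.1] -0.3 open 0.0004
```

```bash
python3 -m crank '{"xyz":[[-2.2,0,-2.6],[-2.2,0,-2.6],[0,3,0],[0,3,0],[0,3,0],[0,2.4,0],[0,0,0]],"roll":[0,0,0,0,0,0,0]}'
python3 - <<'E'
from h import *;import cv2
st()
for n in("scene","side"):
    I=robot.read_camera(n)[:,:,::-1]
    y,x=(145,165) if n=="scene" else (135,150)
    cv2.imwrite(f"pics/{n}2.png",cv2.resize(I[y:y+130,x:x+200],None,fx=4,fy=4,interpolation=cv2.INTER_CUBIC))
E
```

```text
time: 2.85
tool_pos: [0.5696, 0.205, 0.1088]
tool_rot: [-1.571, -0.008, -2.911]
contact_force: [-0.4, 0.4, -0.1]
opening: 0.0004
t 2.85 press [0.039  0.1449] z 0.1088 rot [-1.571 -0.008 -2.911] yawerr 0.0002 Fpress [-0.3  0.5] -0.1 open 0.0004
```

View pics/scene2.png

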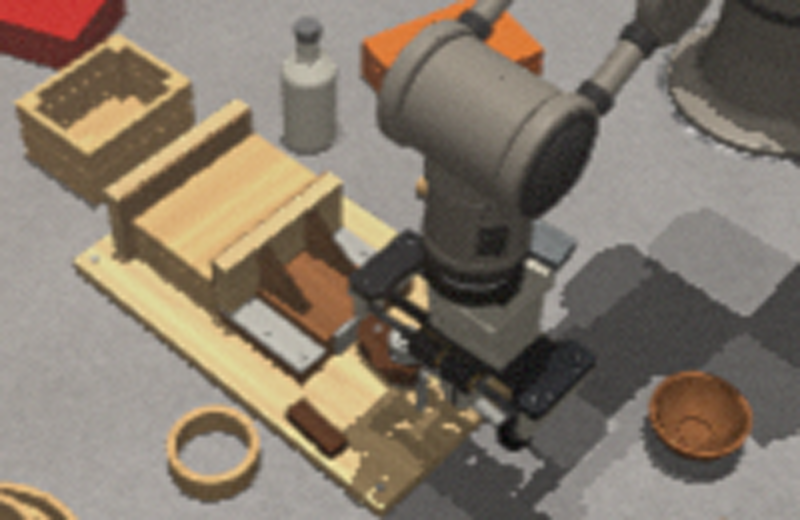

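View pics/side2.png

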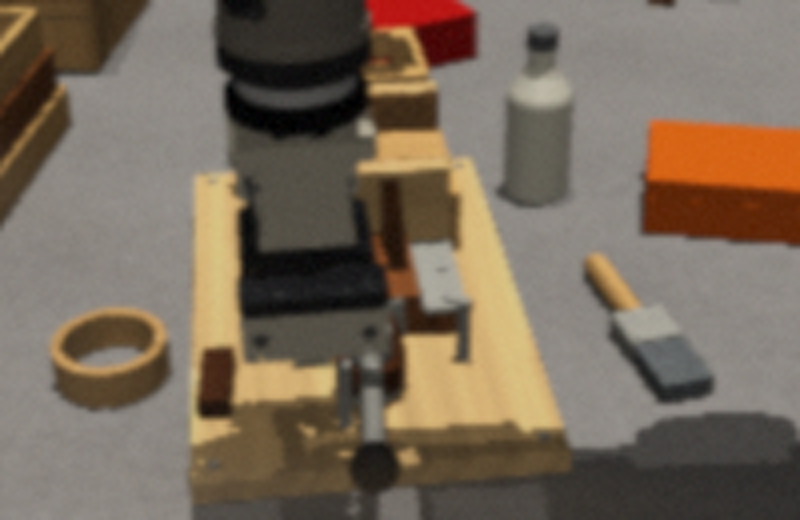

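The scene crop shows the gripper above the +x side of the lever, with the knob still at (515,433). The side crop shows the lever free at (370,400). The bowl is clear of the gripper. I descend to z ≈ 0.049 and watch the force.

```bash
python3 -m crank '{"xyz":[[0,2,0],[0,2,0],[0,1,0],[0,0.7,0],[0,0,0]],"roll":[0,0,0,0,0]}'
python3 - <<'E'
from h import *
st()
def h(a): return .0095*abs(np.cos(a))+.019*abs(np.sin(a))
for a in np.arange(0,1.81,.15):
    r=.091;d=np.array([-np.sin(a),np.cos(a)]);t=np.array([-np.cos(a),-np.sin(a)])
    print(round(a,2),((r*d-t*(.007+h(a))+[0,.054])*100).round(1))
E
```

```text
time: 3.45
tool_pos: [0.5722, 0.2055, 0.0559]
tool_rot: [-1.571, 0.0, -2.911]
contact_force: [0.2, 0.0, 0.1]
opening: 0.0004
t 3.45 press [0.0417 0.1448] z 0.0559 rot [-1.571  0.    -2.911] yawerr 0.0 Fpress [0.2 0. ] 0.1 open 0.0004
0.0 [ 1.6 14.5]
0.15 [ 0.5 14.7]
0.3 [-0.6 14.7]
0.45 [-1.8 14.6]
0.6 [-3.  14.4]
0.75 [-4.2 13.9]
0.9 [-5.4 13.2]
1.05 [-6.5 12.4]
1.2 [-7.5 11.3]
1.35 [-8.3 10.1]
1.5 [-8.9  8.7]
1.65 [-9.3  7.3]
1.8 [-9.5  6. ]
```

```bash
python3 -m crank '{"xyz":[[0,0.6,0],[0.8,0,0],[0.8,0,0],[0.8,0,0],[0.6,0,-0.1],[0.6,0,-0.1],[0.6,0,0],[0.6,0,0],[0.6,0,0.1],[0.6,0,0.1],[0.6,0,0.1],[0.6,0,0.1],[0,0,0]],"roll":[0,0,0,0,0,0,0,0,0,0,0,0,0]}'
python3 - <<'E'
from h import *;import cv2
st()
I=robot.read_camera("side")[:,:,::-1];cv2.imwrite("pics/side3.png",cv2.resize(I[135:285,150:350],None,fx=4,fy=4,interpolation=cv2.INTER_CUBIC))
E
```

```text
time: 4.75
tool_pos: [0.5011, 0.1869, 0.0496]
tool_rot: [-1.571, -0.002, -2.911]
contact_force: [0.9, -0.5, 2.9]
opening: 0.0003
t 4.75 press [-0.0318  0.1429] z 0.0496 rot [-1.571e+00 -2.000e-03 -2.911e+00] yawerr -0.0001 Fpress [ 0.7 -0.7] 2.9 open 0.0003
```

View pics/side3.png

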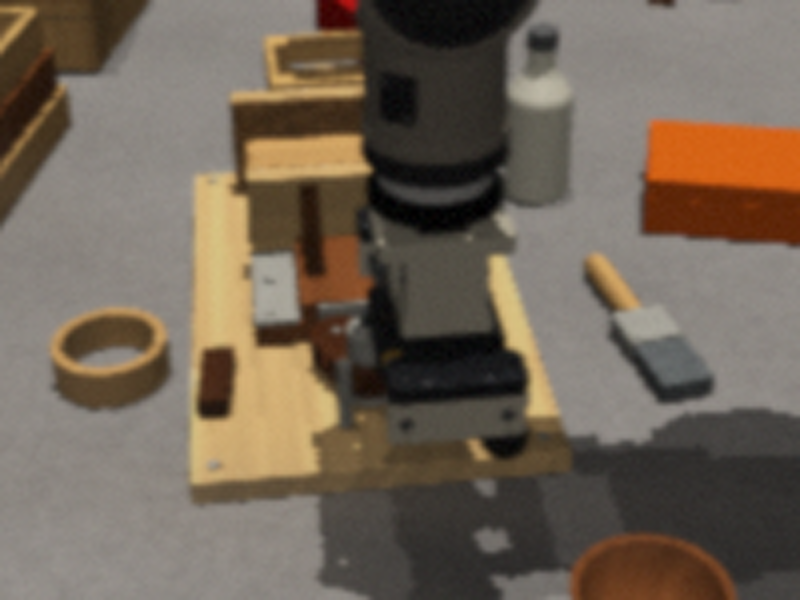

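The knob has followed the finger to (505,440) in the crop, so the lever is turning. I continue along the arc.

```bash
python3 -m crank '{"xyz":[[0.5,0,0.2],[0.5,0,0.2],[0.6,0,0.3],[0.6,0,0.4],[0.5,0,0.4],[0.6,0,0.4],[0.5,0,0.5],[0.5,0,0.6],[0.4,0,0.6],[0.4,0,0.6],[0.3,0,0.7],[0.3,0,0.7],[0.2,0,0.7],[0.2,0,0.7],[0,0,0]],"roll":[0,0,0,0,0,0,0,0,0,0,0,0,0,0,0]}'
python3 -c "from h import *;st()"
```

```text
time: 6.3
tool_pos: [0.4584, 0.104, 0.0495]
tool_rot: [-1.571, -0.002, -2.912]
contact_force: [-0.1, 0.4, 0.7]
opening: 0.0001
t 6.3 press [-0.0923  0.0719] z 0.0495 rot [-1.571e+00 -2.000e-03 -2.912e+00] yawerr -0.0007 Fpress [0.  0.4] 0.7 open 0.0001
```

```bash
python3 -m crank '{"xyz":[[0.1,0,0.4],[0,0,0.4],[0,0,0.3],[0,0,0]],"roll":[0,0,0,0]}'
python3 - <<'E'
from h import *;import cv2
st()
I=robot.read_camera("side")[:,:,::-1];cv2.imwrite("pics/side4.png",cv2.resize(I[135:285,150:350],None,fx=4,fy=4,interpolation=cv2.INTER_CUBIC))
I=robot.read_camera("scene")[:,:,::-1];cv2.imwrite("pics/scene4.png",cv2.resize(I[145:275,165:365],None,fx=4,fy=4,interpolation=cv2.INTER_CUBIC))
E
```

```text
time: 6.7
tool_pos: [0.4602, 0.0938, 0.0495]
tool_rot: [-1.571, -0.001, -2.911]
contact_force: [0.1, 2.1, 2.1]
opening: 0.0004
t 6.7 press [-0.0929  0.0616] z 0.0495 rot [-1.571e+00 -1.000e-03 -2.911e+00] yawerr -0.0001 Fpress [0.6 2. ] 2.1 open 0.0004
```

View pics/side4.png

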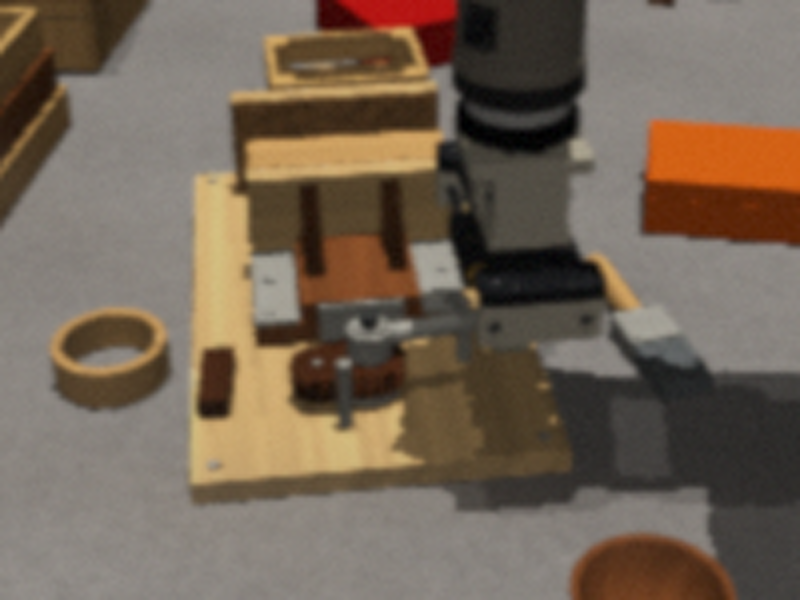

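View pics/scene4.png

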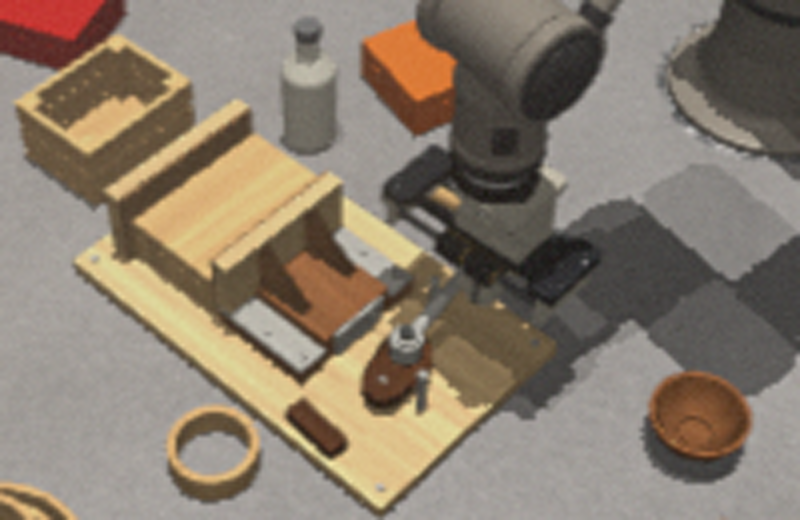

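The lever now points to press -x and the cam nose to +x, at (385,385) in the scene crop. The force is still only about 2 N, so I push on until the stop shows in the force.

```bash
python3 -m crank '{"xyz":[[0,0,0.3],[0,0,0.3],[0,0,0]],"roll":[0,0,0]}'; python3 -c "from h import *;st()"

```

```text
time: 7.1
tool_pos: [0.4612, 0.09, 0.0495]
tool_rot: [-1.574, -0.001, -2.912]
contact_force: [-0.2, 14.6, 0.0]
opening: 0.0002
t 7.1 press [-0.0928  0.0577] z 0.0495 rot [-1.574e+00 -1.000e-03 -2.912e+00] yawerr -0.0009 Fpress [ 3.1 14.3] 0.0 open 0.0002
```

The force is 14 N against the stop. I back off, lift, and cross to the space over the box in front of the jaw.

```bash
python3 -m crank '{"xyz":[[0,0,-1],[0,0,-1],[0,-3,0],[0,-4,0],[0,-4,0],[-1.2,0,3],[-1.2,0,3],[-1.2,0,3],[-1.2,0,3],[-1.2,0,3],[-1.2,0,3],[-1.2,0,3],[-0.9,0,2.2],[0,0,0]],"roll":[0,0,0,0,0,0,0,0,0,0,0,0,0,0]}'
python3 - <<'E'
from h import *;import cv2
st()
I=robot.read_camera("side")[:,:,::-1];cv2.imwrite("pics/side5.png",cv2.resize(I[135:285,150:350],None,fx=4,fy=4,interpolation=cv2.INTER_CUBIC))
I=robot.read_camera("scene")[:,:,::-1];cv2.imwrite("pics/scene5.png",cv2.resize(I[145:275,165:365],None,fx=4,fy=4,interpolation=cv2.INTER_CUBIC))
E
```

```text
time: 8.5
tool_pos: [0.6021, -0.0994, 0.1591]
tool_rot: [-1.569, -0.0, -2.913]
contact_force: [-0.4, 0.3, 0.3]
opening: 0.0009
t 8.5 press [ 0.001  -0.1589] z 0.1591 rot [-1.569 -0.    -2.913] yawerr -0.0024 Fpress [-0.3  0.4] 0.3 open 0.0009
```

View pics/side5.png

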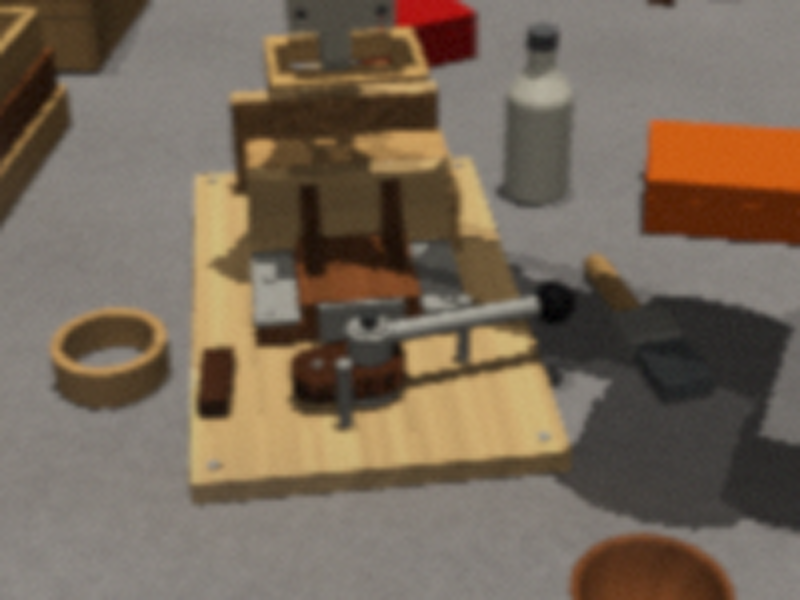

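View pics/scene5.png

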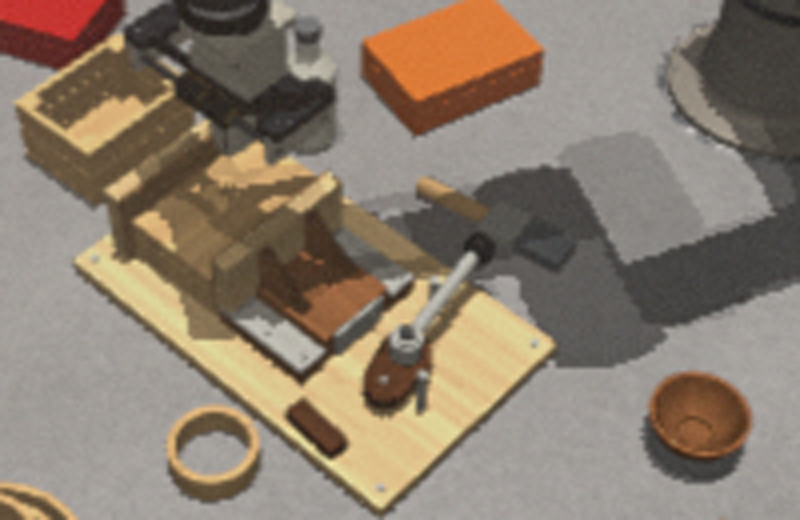

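The lever rests against the release pin, with the knob at (555,302) in the side crop and (481,246) in the scene crop. The gripper is over the box between fence and jaw. I check the angle and descend.

```bash
python3 - <<'E'
from h import *
q=np.load("press.npy");c,s=np.cos(q[2]),np.sin(q[2]);R=np.array([[c,-s],[s,c]])
for n,uv in(("scene",(165+481/4-.4,145+246/4-.4)),("side",(150+555/4-.4,135+302/4-.4))):
    p=R.T@(ray(n,uv,.06)[:2]-q[:2]);print(p,np.arctan2(-p[0],p[1]-.054))
E
python3 -m crank '{"xyz":[[0,2,0],[0,2,0],[0,1.5,0],[0,1,0],[0,0.7,0],[0,0,0],[0,0,0]],"roll":[0,0,0,0,0,0,0]}'
python3 -c "from h import *;st()"
```

```text
[-0.13441729  0.02872875] 1.7566329982723816
[-0.13013088  0.02760935] 1.7708835316003833
time: 9.3
tool_pos: [0.6013, -0.0967, 0.0883]
tool_rot: [-1.57, 0.001, -2.911]
contact_force: [0.3, -0.3, 0.3]
opening: 0.0004
t 9.3 press [ 0.0009 -0.1561] z 0.0883 rot [-1.570e+00  1.000e-03 -2.911e+00] yawerr 0.0004 Fpress [ 0.2 -0.4] 0.3 open 0.0004
```

The cam is at about 1.75 rad. I now push the jaw (press +y is tool -z), short of its full travel first.

```bash
python3 -m crank '{"xyz":[[0,0.4,0],[0,0,-0.7],[0,0,-0.7],[0,0,-0.5],[0,0,-0.5],[0,0,-0.5],[0,0,-0.5],[0,0,-0.5],[0,0,-0.4],[0,0,-0.4],[0,0,-0.3],[0,0,0]],"roll":[0,0,0,0,0,0,0,0,0,0,0,0]}'
python3 -c "from h import *;st()"
```

```text
time: 10.5
tool_pos: [0.5894, -0.0474, 0.0838]
tool_rot: [-1.571, 0.0, -2.911]
contact_force: [0.2, -0.8, -0.3]
opening: 0.0002
t 10.5 press [ 0.0006 -0.1055] z 0.0838 rot [-1.571  0.    -2.911] yawerr 0.0004 Fpress [ 0.  -0.8] -0.3 open 0.0002
```

```bash
python3 -m crank '{"xyz":[[0,0,-0.3],[0,0,-0.3],[0,0,0]],"roll":[0,0,0]}'
python3 -c "from h import *;st()"
```

```text
time: 10.8
tool_pos: [0.5891, -0.0455, 0.0839]
tool_rot: [-1.565, 0.001, -2.911]
contact_force: [3.4, -14.3, -1.5]
opening: 0.0002
t 10.8 press [ 0.0007 -0.1035] z 0.0839 rot [-1.565e+00  1.000e-03 -2.911e+00] yawerr 0.0004 Fpress [  0.1 -14.7] -1.5 open 0.0002
```

The force is 14.7 N and motion has stopped after about 30 mm, so the jaw is against the cam. I hold briefly, back off and lift away.

```bash
python3 -m crank '{"xyz":[[0,0,0],[0,0,0],[0,0,1],[0,0,1],[0,-3,0],[0,-4,0],[0,-4,0],[3,-2,0],[4,0,0],[4,0,0],[4,0,0],[4,0,0],[0,0,0],[0,0,0]],"roll":[0,0,0,0,0,0,0,0,0,0,0,0,0,0]}'
python3 - <<'E'
from h import *;import cv2
st()
I=robot.read_camera("side")[:,:,::-1];cv2.imwrite("pics/side6.png",cv2.resize(I[135:285,150:350],None,fx=4,fy=4,interpolation=cv2.INTER_CUBIC))
I=robot.read_camera("scene")[:,:,::-1];cv2.imwrite("pics/scene6.png",cv2.resize(I[145:275,165:365],None,fx=4,fy=4,interpolation=cv2.INTER_CUBIC));cv2.imwrite("pics/scene6f.png",I)
E
```

```text
time: 12.2
tool_pos: [0.4078, -0.1054, 0.2142]
tool_rot: [-1.571, 0.001, -2.912]
contact_force: [0.9, -0.4, 0.2]
opening: 0.0003
t 12.2 press [-0.1895 -0.1204] z 0.2142 rot [-1.571e+00  1.000e-03 -2.912e+00] yawerr -0.0012 Fpress [ 0.8 -0.6] 0.2 open 0.0003
```

View pics/side6.png

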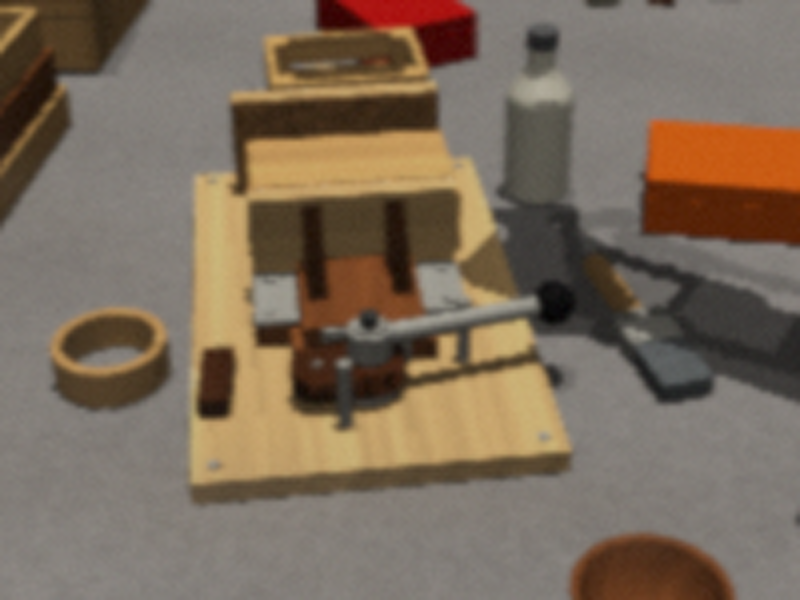

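View pics/scene6.png

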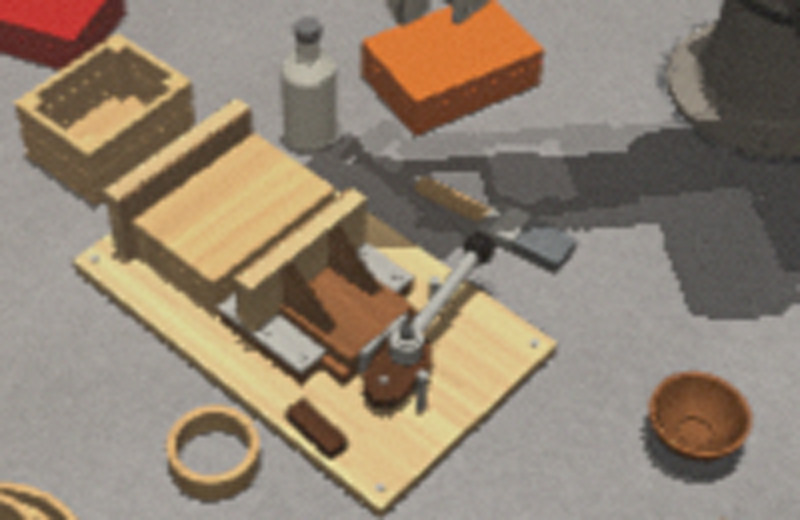

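The jaw now stands clear of the box with its wear plate at the cam, the knob is unmoved at (481,246), and everything else looks unchanged. I check the jaw's travel with rays at z = 0.103.

```bash
python3 - <<'E'
from h import *;import cv2
a=cv2.imread("pics/sc1.png");b=cv2.imread("pics/scene6.png")
q=np.load("press.npy");c,s=np.cos(q[2]),np.sin(q[2]);R=np.array([[c,-s],[s,c]])
g=lambda I:cv2.cvtColor(I,cv2.COLOR_BGR2GRAY)
# track jaw's near-robot top corner patch
for (x,y,w,h) in((315,165,40,50),(205,240,50,60)):
    r=cv2.matchTemplate(g(b)[y-20:y+h+60,x-20:x+w+70],g(a)[y:y+h,x:x+w],cv2.TM_CCOEFF_NORMED)
    _,v,_,l=cv2.minMaxLoc(r);dx,dy=l[0]-20,l[1]-20
    P=[R.T@(ray("scene",(165+(x+w/2+i*dx)/4,145+(y+h/2+i*dy)/4),.103)[:2]-q[:2]) for i in(0,1)]
    print(v.__round__(2),dx,dy,(P[1]-P[0])*1e3)
# lateral-box & loose things tracking
for n,(x,y,w,h) in dict(boxcorner=(125,190,60,60),bottle=(275,10,65,140),bowl=(640,365,120,100),ring=(160,400,105,100),caul=(280,395,70,65),crate=(10,30,100,170)).items():
    r=cv2.matchTemplate(g(b)[max(y-16,0):y+h+16,max(x-16,0):x+w+16],g(a)[y:y+h,x:x+w],cv2.TM_CCOEFF_NORMED)
    _,v,_,l=cv2.minMaxLoc(r);print(n,round(v,2),l[0]-min(16,x),l[1]-min(16,y))
E
```

```text
0.75 23 19 [ 2.89875094 31.45144394]
0.8 -11 7 [12.12739528 -1.27934686]
boxcorner 1.0 0 0
bottle 0.98 0 0
bowl 1.0 0 0
ring 1.0 0 0
caul 1.0 0 0
crate 1.0 0 0
```

One corner gives 31 mm of travel. The other match scored low and is confounded by the background. I measure the jaw's edge more directly in both views.

```bash
python3 - <<'E'
from h import *;import cv2
q=np.load("press.npy");c,s=np.cos(q[2]),np.sin(q[2]);R=np.array([[c,-s],[s,c]])
# rectify plane z=.103 and z=.04 to press coords, before (0) & after(6)
Is={"scene0":cv2.imread("pics/scene0.png"),"scene6":cv2.imread("pics/scene6f.png"),"side0":cv2.imread("pics/side0.png"),"side6":robot.read_camera("side")[:,:,::-1].copy()}
X,Y=np.meshgrid(np.arange(-95,95.01,.5),np.arange(-130,-40.01,.5))  # mm; 2px per mm
out=[]
for k,I in Is.items():
    cal=robot.calibration(k[:-1]);K,T=cal["intrinsics"],cal["pose"]
    W=np.stack([*(R@np.stack([X.ravel(),Y.ravel()])/1e3+q[:2,None]),np.full(X.size,.103)])
    C=T[:3,:3].T@(W-T[:3,3:]);p=K@C;u=(p[:2]/p[2]).astype(np.float32).reshape(2,*X.shape)
    o=cv2.remap(I,u[0],u[1],cv2.INTER_CUBIC)
    for yy in range(-130,-39,10): cv2.putText(o,str(yy),(0,(yy+130)*2+4),0,.3,(0,0,255));cv2.line(o,(20,(yy+130)*2),(30,(yy+130)*2),(0,0,255))
    out.append(o)
cv2.imwrite("pics/rect.png",np.vstack([np.hstack(out[:2]),np.hstack(out[2:])]))
a=cv2.imread("pics/scene6f.png")[205:260,235:300]
cv2.imwrite("pics/cam6.png",cv2.resize(a,None,fx=10,fy=10,interpolation=cv2.INTER_CUBIC))
E
```

```text
(no output)
```

View pics/rect.png

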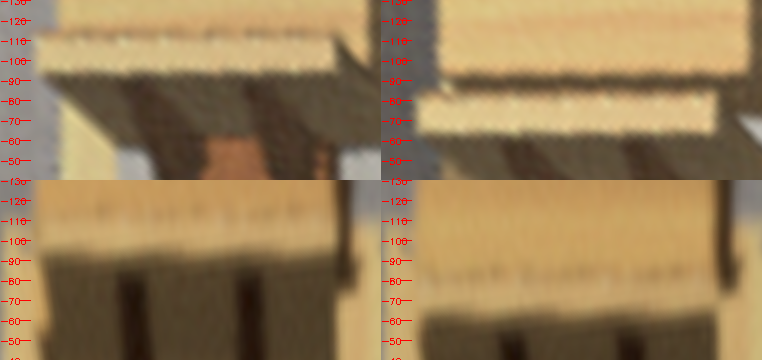

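View pics/cam6.png

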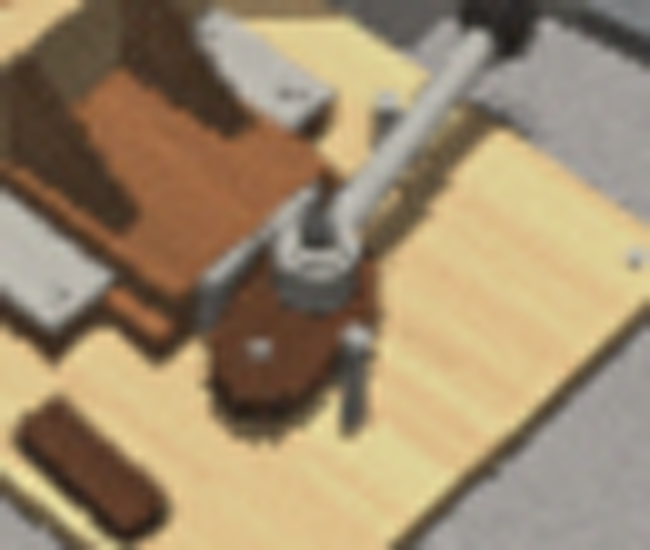

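Rectified at z = 0.103, the jaw's rear top edge moves from -94 to -64 mm in the scene view and from about -91 to -61 mm in the side view. That is 30 mm of travel, and the enlarged crop shows the wear plate touching the cam. I hand in.

```bash
python3 -c "
from h import *
st();print(robot.hand_in())"
```

```text
t 12.35 press [-0.1884 -0.1204] z 0.2138 rot [-1.571e+00  1.000e-03 -2.910e+00] yawerr 0.0006 Fpress [-0.1 -0.3] 0.5 open 0.0006
the job is handed in; nothing more can be done
None
```

I released the press and handed the job in at 12.35 s. With the gripper shut, the fingertips pushed the cam lever round to its release stop. Then they pushed the jaw back against the cam, and the arm lifted clear.

- **Cam:** the camera rays put it at about 1.76 rad (scene view) and 1.77 rad (side view). Contact force was 14 N when the lever met the stop.
- **Jaw:** it travelled about 30 mm in both rectified views, and the wear plate touches the cam. Contact force was 15 N at the end of the push.
- **Other things:** the craft box, bottle, bowl, ring, spare caul and crate showed zero pixel shift. The brush I checked only by eye, where it looked unmoved. I did not check the mallet again, but the arm never came near it.
- **Checks that disagreed:** one of two template matches for the jaw's travel failed, with a weak score against a changing background. The other gave 31 mm. Working back from where the fingertip stopped suggested anywhere from 21 to 29 mm, because the fingertip's thickness is uncertain. I relied on the rectified views instead.

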